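# Set the length stop of a tube cut-off jig and push the tube home

## Robot

A 7-joint arm with a two-finger parallel gripper is mounted at the origin on a cart in front of the work surface, level with it; the furniture and walls round the work are solid. World frame = base frame: x ahead of the robot, y to its left, z up, the work surface at z = 0. Lengths are in mm, angles in rad, forces in N, time in s.
With the tool pointing down it reaches from about 425 to 925 mm from the base axis. Payload 6.8 kg.
Tool frame: the origin (TCP) lies at the very end of the fingers, on their centre line; the grasp point (between the pads) lies 19 mm behind it; z points along the fingers, x is the direction in which the jaws open and shut, and the axes are right-handed (so a half turn about z gives the same grasp; the last joint's range is limited). The gripper opens to 88 mm and grips with 3 to 60 N. Pads are 20 mm wide; open, the fingers measure 115 mm over their backs; the gripper's body (75 mm by 178 mm) begins 61 mm behind the grasp point.
Start: joints at [-1.222, 0.477, 0.022, 1.555, -0.011, 1.109, -0.083], TCP at [297.727, 605.81, 222.664] pointing down, gripper open.
Joint ranges: [-2.96, 2.96], [-0.34, 2.1], [-1.41, 1.46], [0.24, 2.44], [-1.37, 4.51], [0.17, 1.92], [-2.96, 2.96]. Speed limits (rad/s): [2.39, 2.39, 3.14, 3.14, 3.14, 3.14, 3.14].

## Interface

Orientations are given as a unit quaternion [x, y, z, w].
In Python, from cell import r gives the robot as it stands. The module is installed in compiled form; this text tells all that it offers.
- The arm moves only by the tool play_rows, never from a script. Its argument "commands" is a list of rows, each a list of 5 numbers: the gripper's target within -1 to 1 (fully open at 1, half-way at 0, shut at -1), then the shift along the tool's x, y, z in mm, then the turn about the tool's z in degrees. In form: [[jaw, dx, dy, dz, turn], ...]. A call has 1 to 8 rows; each row is the pose to reach, as a shift and turn from the pose commanded when the call began, along the tool's axes at that moment; what a row does not reach only later rows make up. A row lasts 1/12 s, in which the tool goes at most 41.7 mm and 7.16 degrees, less where a joint would pass 70% of its speed; a pose out of reach is approached as far as the arm can. A call with a gripper value outside its range is refused whole. The fingers move at their own pace and stop on an object; "force" is the grip in N (left out, the last holds). Time passes only in rows, so rows that repeat a pose let the fingers close. It gives the time, the measured TCP pose, the force and the opening at its end, in the units of the state.
- r.read_state(): the state, without advancing time (a new reading comes with each control period).
- r.read_camera(name): name is "scene" or "top"; returns (picture, depth): 400x640x3 uint8, red, green, blue; 400x640 float32, mm along the optical axis (not along the pixel's ray), 0 where there is no reading.
- r.camera_model(name): a dict with "fx", "fy", "cx", "cy" (pixels), "world_from_camera" (4x4, takes a point from camera to world coordinates). Camera axes: x right, y down, z forward; pixel columns grow to the right and rows downward; lengths in mm; the calibration is good to about 2 mm. A picture is of the moment at which its call begins. camera_model takes no time and is no camera call.
- r.close_job(): hands the job in, once; it reports no verdict.
The state is a dict: "clock": time; "q": joint angles; "joint_velocities": joint speeds; "effort": joint torques, N m; "tcp_pos": TCP position; "eef_rot": TCP orientation; "force": force on the tool from outside, world axes, zero at the start; "ft_torque": the same for the moment, N m; "gripper_width": finger opening in mm.
Only numpy, scipy, OpenCV 4.12 (cv2) and the standard library are available. Lean on these libraries where they do the work, as an engineer would, in place of code of your own. Each camera call takes 0.05 s, during which the arm holds its last target.

## Task

Set the length stop of the tube cut-off jig to the red clip on its scale and load the tube: the screw has a lot of play, so crank the handwheel until the stop's black pointer has gone clearly past the clip towards the handwheel, then crank back until the pointer is level with the clip, finishing in that direction so that the stop cannot give. Then push the copper tube along its V rests until it butts against the screw in the end of the stop, press it home firmly for a moment (about 12 N, never over 20 N) without shifting the stop, let go, and leave the other things on the bench where they are.

Things in the scene. Friction and masses are not known exactly. Their poses are not given: they have to be found in the camera images.
- jig: Tube cut-off jig bolted to the bench, steel base 100 x 310 x 12 mm. Origin under its centre, on the bench. y runs along the screw: +y (left) to the copper tube, -y (right) to the handwheel; z up; the -x side faces the robot and has the white scale (lines every 5 mm). Screw axis: x 0, z 75 mm. Tube axis: x 0, z 100 mm. Nothing of the jig is under the tube beyond y = 155 mm.
- v_rest (a point): Point on the tube axis over the middle of the rear one of two blue V rests. 90 degree steel Vs, edges 1 mm below the tube axis; in jig y they span 30 to 72 and 112 to 146 mm. At jig y 30 to 62 mm slotted saw guides, up to z = 128 mm, stand beside the tube, 20 mm from its axis.
- stop: Grey carriage with the length stop, sliding along jig y on two rods; origin on the bench level below its middle. About 4 N of sliding friction. The worn nut has about 4 mm of play in all, and where in it things start is unknown: on reversing, 0.4 turn of the wheel does nothing. A push over 4 N shoves the stop through any open play; where the nut already bears, the stop stands firm.
- pointer (a point): Tip of the black pointer on the stop carriage, over the scale; frame parallel to the jig.
- clip_point (a point): Tip of the red clip on the scale, the wanted position of the pointer, at the same height and jig x as the pointer tip; frame parallel to the jig. Level means the same jig y. It is fixed to the scale; at the start the pointer stands 4 to 16 mm from it on the tube side.
- stop_face (a point): Centre of the square end (22 x 16 mm, facing jig +y) of the steel stop bar on the carriage, on the tube's axis. From it sticks the stop screw, whose round dark head, 16 mm across, is what the tube butts against: 6 to 20 mm beyond this point, set by the last user, held fast, different each time and not measured. Leave the screw as it is.
- wheel_hub (a point): Centre of the front face of the aluminium handwheel (64 mm across), on its axis: jig y -174, z 75 mm. 10 mm of stop travel a turn. Clockwise seen from the handle end, looking along jig +y (the handle goes from the top towards jig +x), draws the stop towards the wheel; anticlockwise drives it to the tube. It turns without end and drags with about 0.06 N m (2.4 N at the handle).
- crank_mid (a point): Middle of the red crank handle: a rod 14 mm thick, 42 mm long, parallel to the wheel's axis and 25 mm off it, sticking out 44 mm from the wheel towards jig -y; this point is 28 mm in front of the wheel's face. The handle spins freely on its pin, so a grip on it need not turn. At the start it is within about 70 degrees of the top.
- tube: Copper tube, 18 mm across, 180 mm long, 0.14 kg, lying loose in the V rests along jig y. Origin at its middle, y axis along the tube towards the rear; it may roll about that axis.
- tube_front (a point): Centre of the tube's front end, which shall butt against the stop screw's head; 12 to 48 mm from it at the start. The tube slides in the Vs with 1 to 3 N of friction.
- tube_rear (a point): Centre of the tube's rear end, which overhangs the V rests by 30 mm or more, before and after: room to push with closed fingers.
- tee_piece: White plastic tee, 37 x 60 x 14 mm, loose on the bench behind the jig. Leave alone.
- brass_union: Brass pipe union, 22 x 44 x 19 mm, loose on the bench behind the jig. Leave alone.
- stopper_0: Orange rubber stopper, 30 mm across, 29 mm high, loose on the bench behind the jig. Leave alone.
- spanner: Steel spanner, 34 x 169 x 6 mm, loose on the bench behind the jig. Leave alone.

How it is judged (in metres and radians):
On the way, in this order (a step that is already met when the one before it is completed fails the run):
1. the pointer has been run past the clip, at least 3 mm towards the handwheel (y of pointer in the frame of clip_point below -0.003 m), for 0.1 s.
2. the pointer has been brought back level with the clip (within 1.5 mm), before the tube is pressed home (y of pointer in the frame of clip_point between -0.0015 and 0.0015 m), for 0.3 s.
3. the tube is pressed against the stop with more than 8 N for 0.3 s (contact force between tube and stop above 8 N), for 0.3 s.
At the end, for the whole second after the job is handed in: After the tube was pressed home the pointer is still level with the clip within 1.5 mm, the tube lies in the V rests with its front end against the head of the stop screw (gap under 2.5 mm), everything is at rest and let go (all of step 2 and distance between tube_front and stop_screw_c0 below 0.0045 m and linear speed of tube below 0.01 m/s and linear speed of stop below 0.002 m/s); the robot touches nothing.
It fails at once if the tube is pressed on the stop with more than 22 N (contact force between tube and stop above 22 N).
It fails at once if the tee, the union, the stopper or the spanner is moved by more than 10 mm (distance of any of tee_piece, brass_union, stopper_0, spanner from where it was at the start of the episode above 0.01 m).
It also fails if it takes over 72 s, if anything falls off the work surface, if the arm or the gripper's body presses on something with over 40 N, if the wrist force passes 120 N, or if a joint passes its speed limit or range.

## Working session

There is one attempt and no reset: what is moved stays moved. The work goes in short steps, Python scripts to look and compute and a tool call to move; the robot and the scene stay as the last step left them, time stands still between calls to the robot, and variables do not carry over. Pictures are saved under pics/ and viewed, and the job is handed in when it is done.

Besides the shell and the picture viewer there is one more tool, called as name(argument=value, ...) on one line, values as JSON. play_rows: Moves the arm, as the interface text tells. Its arguments: {"type":"object","properties":{"commands":{"type":"array","items":{"type":"array","items":{"type":"number"}}},"force":{"type":"number"}},"required":["commands"]}

```bash
mkdir -p pics; python3 - <<'E'
from cell import r
import cv2,numpy as np
s=r.read_state()
for k in s: print(k,np.round(s[k],3))
for n in("scene","top"):
    p,d=r.read_camera(n); cv2.imwrite(f"pics/{n}0.png",p[:,:,::-1]); np.savez(f"{n}0.npz",p=p,d=d)
    m=r.camera_model(n); print(n,{k:np.round(v,3) for k,v in m.items()})
E
```

```text
clock 0.0
q [-1.222  0.478  0.022  1.556 -0.011  1.109 -0.083]
joint_velocities [ 0.    -0.001  0.001  0.    -0.001  0.002  0.   ]
effort [-0.0000e+00 -5.8286e+01  1.5340e+00 -2.7261e+01 -5.4000e-02  1.7000e-02
  0.0000e+00]
tcp_pos [297.485 605.244 221.724]
eef_rot [ 0.849  0.529 -0.001  0.001]
force [0.051 0.752 0.243]
ft_torque [-0.077  0.048 -0.026]
gripper_width 87.801
scene {'fx': np.float64(450.222), 'fy': np.float64(450.222), 'cx': np.float64(309.012), 'cy': np.float64(207.977), 'world_from_camera': array([[ 9.11000e-01, -2.38000e-01,  3.37000e-01,  2.22776e+02],
       [-4.12000e-01, -5.55000e-01,  7.23000e-01, -8.29421e+02],
       [ 1.50000e-02, -7.97000e-01, -6.04000e-01,  7.58448e+02],
       [ 0.00000e+00,  0.00000e+00,  0.00000e+00,  1.00000e+00]])}
top {'fx': np.float64(360.841), 'fy': np.float64(360.841), 'cx': np.float64(321.896), 'cy': np.float64(199.86), 'world_from_camera': array([[ 2.07000e-01, -9.53000e-01,  2.22000e-01,  4.22847e+02],
       [-9.78000e-01, -2.02000e-01,  4.50000e-02, -4.51150e+01],
       [ 2.00000e-03, -2.27000e-01, -9.74000e-01,  9.02791e+02],
       [ 0.00000e+00,  0.00000e+00,  0.00000e+00,  1.00000e+00]])}
```

View pics/scene0.png

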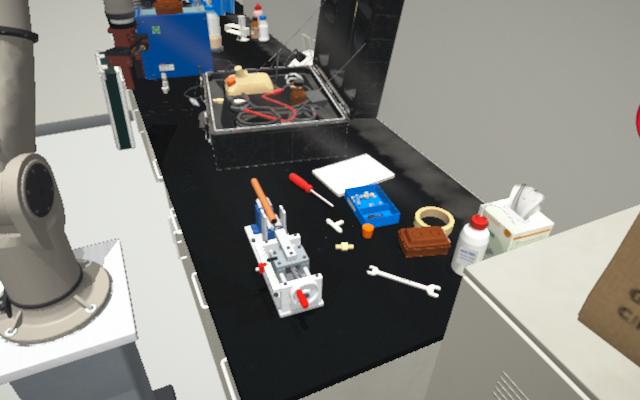

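View pics/top0.png

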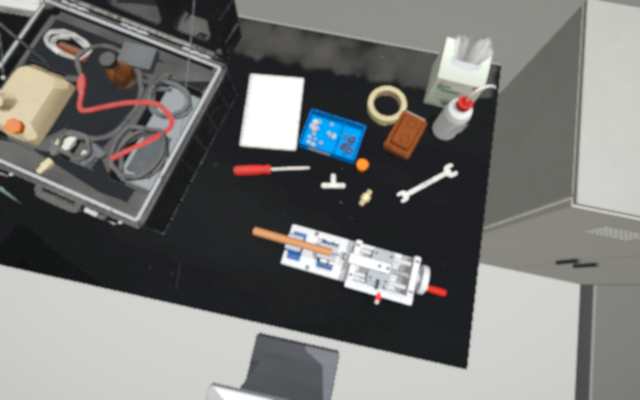

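```bash
python3 - <<'E'
import cv2
a=cv2.imread("pics/scene0.png")[170:320,230:340]; cv2.imwrite("pics/s0c.png",cv2.resize(a,None,fx=4.,fy=4.,interpolation=cv2.INTER_CUBIC)[:600])
a=cv2.imread("pics/top0.png")[215:315,245:455]; cv2.imwrite("pics/t0c.png",cv2.resize(a,None,fx=3.8,fy=3.8,interpolation=cv2.INTER_CUBIC))
E
```

```text
(no output)
```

View pics/s0c.png

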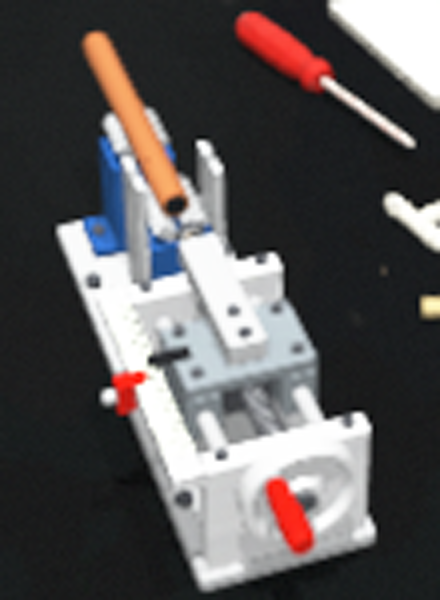

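View pics/t0c.png

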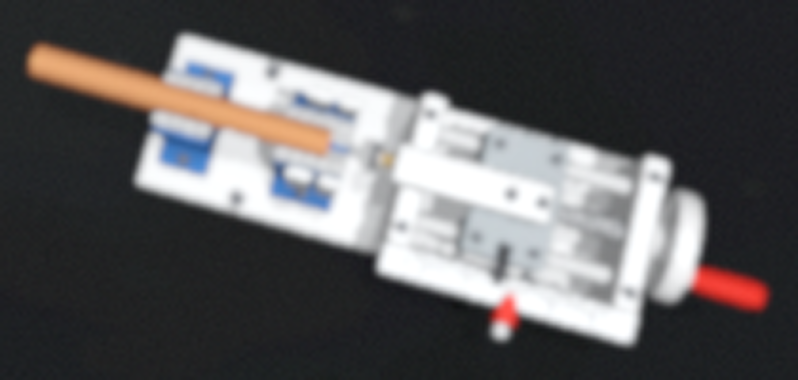

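```bash
cat > h.py <<'E'
from cell import r
import cv2,numpy as np
def cam(n):
    m=r.camera_model(n); return m["fx"],m["fy"],m["cx"],m["cy"],np.array(m["world_from_camera"])
def cloud(n,d):
    fx,fy,cx,cy,T=cam(n); v,u=np.mgrid[:400,:640]
    P=np.stack([(u-cx)/fx*d,(v-cy)/fy*d,d,np.ones_like(d)],-1)
    return (P@T.T)[...,:3]
def ray(n,u,v):
    fx,fy,cx,cy,T=cam(n); return T[:3,3],T[:3,:3]@np.array([(u-cx)/fx,(v-cy)/fy,1.])
def onz(n,u,v,z):
    o,k=ray(n,u,v); return o+k*(z-o[2])/k[2]
def proj(n,p):
    fx,fy,cx,cy,T=cam(n); c=np.linalg.inv(T)@np.append(p,1); return np.array([fx*c[0]/c[2]+cx,fy*c[1]/c[2]+cy])
def hsv(p): return cv2.cvtColor(p,cv2.COLOR_RGB2HSV)
E
python3 - <<'E'
from h import *
for n,box in(("scene",(170,320,230,345)),("top",(215,315,245,455))):
    z=np.load(n+"0.npz"); p,d=z["p"],z["d"]; H=hsv(p); W=cloud(n,d)
    roi=np.zeros((400,640),bool); roi[box[0]:box[1],box[2]:box[3]]=1
    cu=roi&(H[...,0]>5)&(H[...,0]<20)&(H[...,1]>90)&(H[...,2]>90)&(d>0)&(W[...,2]>80)
    red=roi&((H[...,0]<4)|(H[...,0]>174))&(H[...,1]>150)&(H[...,2]>90)
    P=W[cu]; 
    uv=np.argwhere(cu)[:,::-1].astype(np.float32); print(n,"cu",len(P),P.min(0).round(),P.max(0).round())
    c=P.mean(0);_,s,V=np.linalg.svd(P-c); print("mean",c.round(1),"dir",V[0].round(3))
    # silhouette centre line in image
    l=cv2.fitLine(uv,cv2.DIST_L2,0,.01,.01).ravel(); print("line",l.round(3))
    t=(uv-l[2:])@l[:2]
    for tt in (t.min(),t.max()):
        q=l[2:]+tt*l[:2]; print(" end px",q.round(1),"at z100",onz(n,*q,100).round(1))
    nn,lab,st,ce=cv2.connectedComponentsWithStats(red.astype(np.uint8))
    for i in range(1,nn):
        if st[i,4]>8:
            PP=W[(lab==i)&(d>0)]
            print(" red",ce[i].round(1),st[i],PP.mean(0).round(1),PP.min(0).round(),PP.max(0).round())
    # base top
    b=roi&(abs(W[...,2]-12)<5)&(H[...,2]>120)
    print("base",b.sum()); rc=cv2.minAreaRect(W[b][:,:2].astype(np.float32)); print(rc, cv2.boxPoints(rc).round(1).tolist())
E
```

```text
scene cu 304 [487. -56.  82.] [511. 125. 112.]
mean [497.4  28.  106.8] dir [-0.068 -0.998 -0.008]
line [  0.436   0.9   263.201 199.543]
 end px [252.8 178.1] at z100 [507.5 136.7 100. ]
 end px [274.1 222. ] at z100 [493.3 -58.4 100. ]
 red [300.2 182.1] [289 173  25  20 218] [664.  182.3  18.3] [647. 138.  -2.] [688. 263.  29.]
 red [261.2 267.4] [258 263   8  11  54] [ 423.3 -163.3   75.6] [ 416. -180.   -2.] [442. -76.  97.]
 red [302.  298.6] [297 290  11  18 118] [ 460.7 -294.7   96.1] [ 455. -315.   13.] [ 483. -249.  104.]
base 1387
((571.954345703125, 6.685302734375), (579.56396484375, 257.3620300292969), 62.03731155395508) [[322.3999938964844, -188.89999389648438], [549.7000122070312, -309.6000061035156], [821.5, 202.3000030517578], [594.2000122070312, 323.0]]
top cu 556 [488. -50.  97.] [514. 127. 113.]
mean [499.9  44.8 107.4] dir [-0.074 -0.997  0.009]
line [9.60000e-01 2.79000e-01 2.88719e+02 2.40185e+02]
 end px [252.8 229.8] at z100 [506.8 129.4 100. ]
 end px [330.2 252.2] at z100 [493.6 -50.4 100. ]
 red [437.2 290.7] [428 285  20  12 161] [ 462.2 -303.4   67.1] [ 454. -348.   -3.] [ 477. -273.  106.]
 red [377.8 297.5] [374 295   8   6  24] [ 420.2 -173.2   76.4] [ 415. -194.   -2.] [ 426. -165.   96.]
base 2052
((491.87530517578125, -90.51673889160156), (302.3602294921875, 100.1588363647461), 86.1516342163086) [[431.79998779296875, -238.0], [531.7000122070312, -244.6999969482422], [552.0, 57.0], [452.1000061035156, 63.70000076293945]]
```

```bash
python3 - <<'E'
from h import *
L={}
for n,box in(("scene",(285,312,292,315)),("top",(280,300,424,452))):
    z=np.load(n+"0.npz"); p=z["p"][box[0]:box[1],box[2]:box[3]].astype(int)
    R=p[...,0]-np.maximum(p[...,1],p[...,2])
    w=np.clip((R-40)/100.,0,1)
    v,u=np.nonzero(w>.5); uv=np.stack([u+box[2],v+box[0]],1).astype(np.float32)
    l=cv2.fitLine(uv,cv2.DIST_L2,0,.01,.01).ravel(); t=(uv-l[2:])@l[:2]
    e=[l[2:]+(t.min()-.4)*l[:2],l[2:]+(t.max()+.4)*l[:2]]; print(n,len(uv),l,e)
    L[n]=e
    o,a=ray(n,*e[0]);_,b=ray(n,*e[1]); nn=np.cross(a,b); L[n+"p"]=(nn/np.linalg.norm(nn),o)
d=np.cross(L["scenep"][0],L["topp"][0]); d/=np.linalg.norm(d); print("dir",d)
A=np.array([L["scenep"][0],L["topp"][0],[0,1,0]]);
P=np.linalg.solve(A,[L["scenep"][0]@L["scenep"][1],L["topp"][0]@L["topp"][1],-290]); print("axis at y-290",P)
for n in("scene","top"):
  for e in L[n]:
    o,k=ray(n,*e); # closest on line
    M=np.stack([k,-d],1); s=np.linalg.lstsq(M,P-o,rcond=None)[0]; print(n,e,P+s[1]*d)
W=cloud("scene",np.load("scene0.npz")["d"]); W2=cloud("top",np.load("top0.npz")["d"])
for name,X in(("s",W),("t",W2)):
  for lo in range(100,700,100):
    m=(X[...,1]>lo)&(X[...,1]<lo+100)&(X[...,0]>250)&(X[...,0]<650)&(X[...,2]>20)
    if m.sum()>5: print(name,lo,m.sum(),X[m].min(0).round(),X[m].max(0).round())
# end plate / stop heights
j=np.array([.0714,.9974])
o=np.array([491.,-93.])
for name,X in(("s",W),("t",W2)):
    y=(X[...,:2]-o)@j; x=(X[...,:2]-o)@np.array([j[1],-j[0]])
    for lo in range(-180,60,20):
        m=(abs(x)<60)&(y>lo)&(y<lo+20); print(name,lo,m.sum(),np.percentile(X[m][:,2],[50,90,98]).round() if m.sum() else'')
E
python3 - <<'E'
import cv2
a=cv2.imread("pics/scene0.png")[245:285,250:295]; cv2.imwrite("pics/s0d.png",cv2.resize(a,None,fx=14,fy=14,interpolation=cv2.INTER_NEAREST))
a=cv2.imread("pics/top0.png")[270:310,355:405]; cv2.imwrite("pics/t0d.png",cv2.resize(a,None,fx=14,fy=14,interpolation=cv2.INTER_NEAREST))
E
```

```text
scene 124 [  0.42467728   0.9053448  301.92743    298.40323   ] [array([297.61426, 289.2082 ], dtype=float32), array([306.1371 , 307.37753], dtype=float32)]
top 143 [9.6088797e-01 2.7693745e-01 4.3667831e+02 2.9037064e+02] [array([427.25928, 287.65598], dtype=float32), array([446.63522, 293.24033], dtype=float32)]
dir [ 0.07004562  0.99752797 -0.0056175 ]
axis at y-290 [ 461.55909686 -290.           94.74261296]
scene [297.61426 289.2082 ] [ 463.12789227 -267.65859937   94.61679911]
scene [306.1371  307.37753] [ 459.69457263 -316.55290957   94.8921436 ]
top [427.25928 287.65598] [ 462.78130246 -272.59442581   94.64459483]
top [446.63522 293.24033] [ 459.77941849 -315.34460971   94.88533915]
s 100 38 [496. 100. 101.] [513. 125. 112.]
s 300 2397 [458. 319.  20.] [650. 399. 142.]
s 400 854 [456. 400.  21.] [650. 500. 151.]
s 500 2433 [250. 500.  51.] [649. 600. 467.]
s 600 1094 [259. 600.  53.] [650. 699. 454.]
t 100 99 [496. 100.  97.] [514. 127. 111.]
t 300 3219 [457. 324.  20.] [650. 400. 141.]
t 400 3584 [458. 400.  31.] [650. 500. 154.]
t 500 2989 [465. 500.  51.] [650. 600. 144.]
t 600 3116 [469. 600.  48.] [650. 700. 162.]
s -180 939 [ 54. 102. 107.]
s -160 1002 [35. 91. 93.]
s -140 206 [72. 92. 93.]
s -120 311 [72. 91. 92.]
s -100 667 [ 90. 101. 109.]
s -80 432 [ 92. 108. 110.]
s -60 278 [ 92. 109. 110.]
s -40 348 [ 83. 108. 110.]
s -20 255 [ 90. 109. 110.]
s 0 59 [ 13. 107. 110.]
s 20 371 [ 91. 120. 129.]
s 40 251 [ 98. 125. 129.]
t -180 351 [ 87. 106. 108.]
t -160 479 [89. 92. 93.]
t -140 501 [43. 90. 92.]
t -120 340 [70. 91. 93.]
t -100 367 [ 92. 106. 111.]
t -80 449 [ 93. 108. 111.]
t -60 501 [ 91. 108. 110.]
t -40 381 [ 72. 109. 110.]
t -20 494 [ 89. 108. 110.]
t 0 418 [ 12.  99. 108.]
t 20 395 [ 13.  99. 129.]
t 40 420 [ 82. 125. 129.]
```

View pics/s0d.png

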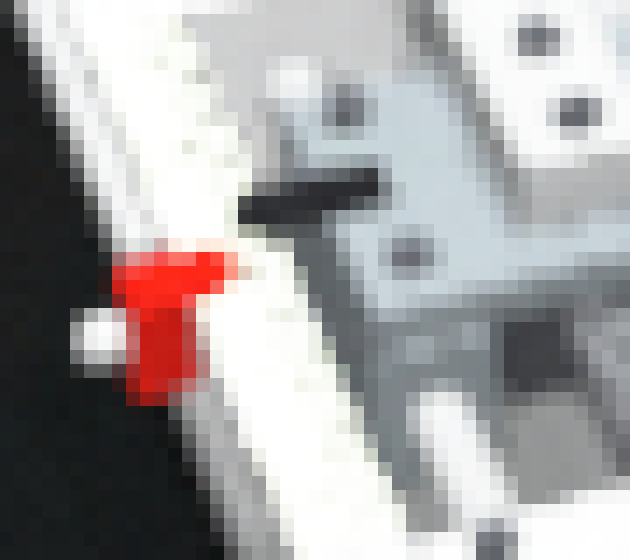

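View pics/t0d.png

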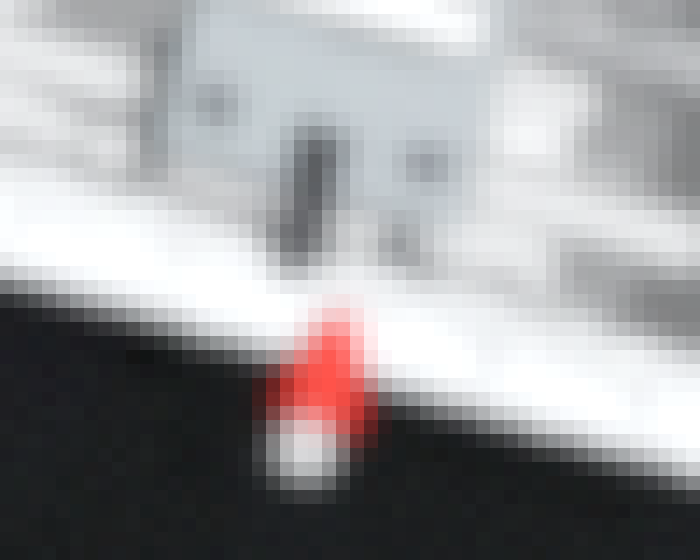

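play_rows(commands=[[1,-27,31,0,7],[1,-54,63,0,14],[1,-81,95,0,21],[1,-108,126,0,28],[1,-135,158,0,35],[1,-162,190,0,42],[1,-189,221,0,49],[1,-216,253,0,56]], force=15)

```text
clock: 0.77
tcp_pos: [429.5, 298.4, 222.5]
eef_rot: [0.998, 0.065, -0.0, -0.0]
force: [-0.1, -0.3, 0.1]
gripper_width: 88.1
```

play_rows(commands=[[1,-3,37,0,1.5],[1,-6,74,0,3],[1,-9,111,0,4.5],[1,-13,149,0,6],[1,-16,186,0,7.5],[1,-19,223,0,9],[1,-22,260,0,10.5],[1,-25,297,0,11.8]])

```text
clock: 1.43
tcp_pos: [444.6, 1.1, 222.6]
eef_rot: [0.999, -0.035, -0.0, -0.0]
force: [0.4, 0.6, -0.5]
gripper_width: 87.7
```

play_rows(commands=[[1,5,37,0,0],[1,9,74,0,0],[1,14,111,0,0],[1,18,148,0,0],[1,23,185,0,0],[1,27,222,0,0],[1,32,259,0,0],[1,36,296,0,0]])

```text
clock: 2.1
tcp_pos: [460.3, -296.4, 222.4]
eef_rot: [0.999, -0.034, -0.0, -0.0]
force: [0.9, 0.6, -0.9]
gripper_width: 87.9
```

play_rows(commands=[[1,0,0,35,0],[1,0,0,70,0],[0.5,0,0,105,0],[0,0,0,137,0],[0,0,0,137,0],[-0.5,0,0,137,0],[-0.5,0,0,137,0],[-0.5,0,0,137,0]])

```text
clock: 2.77
tcp_pos: [461.8, -295.7, 87.7]
eef_rot: [0.999, -0.035, 0.002, 0.001]
force: [0.8, -0.1, -0.4]
gripper_width: 51.2
```

```bash
cat > look.py <<'E'
import sys
from h import *
n=sys.argv[1]
s=r.read_state(); print(s["clock"],np.round(s["tcp_pos"],1),np.round(s["force"],2),np.round(s["gripper_width"],1))
p,d=r.read_camera("scene"); np.savez(f"sc{n}.npz",p=p,d=d)
b=cv2.cvtColor(p,cv2.COLOR_RGB2BGR)
a=cv2.resize(b[240:320,245:345],None,fx=5,fy=5,interpolation=cv2.INTER_CUBIC)
c=cv2.resize(b[250:280,255:285],None,fx=13,fy=13,interpolation=cv2.INTER_NEAREST)
o=np.zeros((400,800,3),np.uint8); o[:400,:500]=a; o[:390,500:800]=c[:390,:300]
cv2.imwrite(f"pics/k{n}.png",o)
E
python3 look.py 1
```

```text
2.7667 [ 461.8 -295.7   87.7] [ 0.78 -0.12 -0.35] 51.2
```

View pics/k1.png

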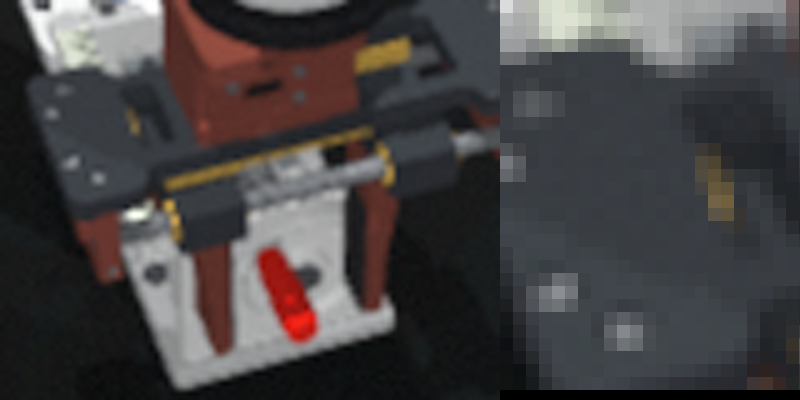

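play_rows(commands=[[-1,0,0,0,0],[-1,0,0,0,0],[-1,0,0,0,0],[-1,0,0,0,0],[-1,0,0,0,0],[-1,0,0,0,0],[-1,0,0,0,0],[-1,0,0,0,0]], force=15)

```text
clock: 3.48
tcp_pos: [461.1, -294.9, 85.8]
eef_rot: [0.999, -0.035, 0.0, 0.0]
force: [2.0, 0.9, 1.3]
gripper_width: 13.2
```

play_rows(commands=[[-1,4.2,0,-2.5,0],[-1,8.8,0,-4.2,0],[-1,13.6,0,-5,0],[-1,18.5,0,-4.8,0],[-1,23.3,0,-3.6,0],[-1,27.7,0,-1.6,0],[-1,31.7,0,1.3,0],[-1,35,0,4.9,0]])

```text
clock: 4.15
tcp_pos: [498.2, -297.5, 82.0]
eef_rot: [0.999, -0.034, 0.002, 0.0]
force: [1.9, 1.2, 5.3]
gripper_width: 14.0
```

play_rows(commands=[[-1,4.2,0,8.8,0],[-1,4.8,0,18.5,0],[-1,1.6,0,27.7,0],[-1,-4.9,0,35,0],[-1,-13.7,0,39.3,0],[-1,-23.5,0,39.8,0],[-1,-32.7,0,36.6,0],[-1,-39.9,0,30.1,0]])

```text
clock: 4.82
tcp_pos: [457.7, -294.9, 51.2]
eef_rot: [0.999, -0.035, 0.003, 0.001]
force: [11.6, 1.2, 5.0]
gripper_width: 13.7
```

play_rows(commands=[[-1,-4.2,0,-8.8,0],[-1,-4.8,0,-18.5,0],[-1,-1.6,0,-27.7,0],[-1,4.9,0,-35,0],[-1,13.7,0,-39.3,0],[-1,13.7,0,-39.3,0],[-1,13.7,0,-39.3,0],[-1,13.7,0,-39.3,0]])

```text
clock: 5.48
tcp_pos: [468.6, -295.6, 89.5]
eef_rot: [0.999, -0.035, -0.0, -0.0]
force: [1.8, -0.8, 0.6]
gripper_width: 13.5
```

```bash
python3 -c "
from h import *
s=r.read_state(); print(s['tcp_pos'],s['force'])
p,d=r.read_camera('top'); a=p[230:310,340:460,::-1]
cv2.imwrite('pics/tt1.png',cv2.resize(a,None,fx=6,fy=6,interpolation=cv2.INTER_CUBIC))"
```

```text
[ 468.58159547 -295.60122723   89.53281159] [ 1.8430665  -0.82494306  0.61436291]
```

View pics/tt1.png

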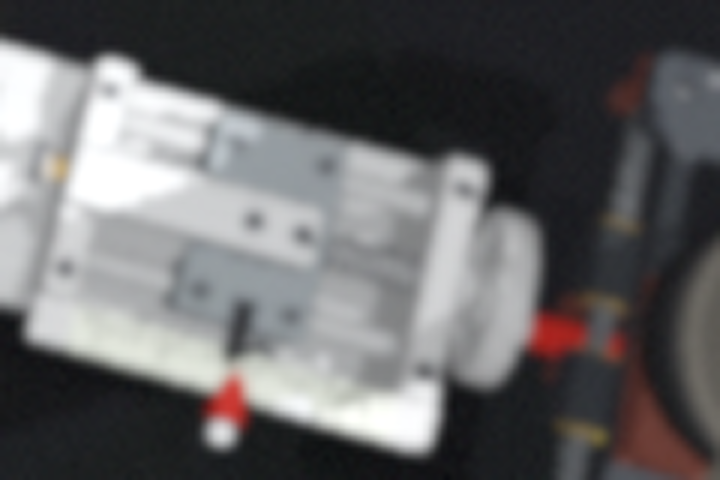

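play_rows(commands=[[-1,9.7,0,-0.5,0],[-1,18.9,0,2.7,0],[-1,26.2,0,9.2,0],[-1,30.5,0,18,0],[-1,31,0,27.7,0],[-1,27.8,0,36.9,0],[-1,21.3,0,44.2,0],[-1,12.5,0,48.4,0]])

```text
clock: 6.2
tcp_pos: [482.4, -296.6, 40.6]
eef_rot: [0.999, -0.034, 0.0, 0.001]
force: [0.6, 1.2, 9.6]
gripper_width: 13.6
```

play_rows(commands=[[-1,-9.7,0,0.5,0],[-1,-18.9,0,-2.7,0],[-1,-26.2,0,-9.2,0],[-1,-30.5,0,-18,0],[-1,-31,0,-27.7,0],[-1,-27.8,0,-36.9,0],[-1,-21.3,0,-44.2,0],[-1,-12.5,0,-48.4,0]])

```text
clock: 6.87
tcp_pos: [468.6, -295.7, 89.7]
eef_rot: [0.999, -0.035, -0.0, 0.0]
force: [0.3, -3.2, -7.4]
gripper_width: 13.1
```

play_rows(commands=[[-1,0,0,0,0],[-1,0,0,0,0]])

```text
clock: 7.03
tcp_pos: [468.9, -295.7, 89.7]
eef_rot: [0.999, -0.035, -0.0, 0.0]
force: [3.1, -2.9, -1.0]
gripper_width: 13.5
```

```bash
cat > meas.py <<'E'
import sys
from h import *
n=sys.argv[1]
s=r.read_state(); print(s["clock"],np.round(s["tcp_pos"],1),np.round(s["force"],2),np.round(s["gripper_width"],1))
p,d=r.read_camera('top'); np.savez(f"tp{n}.npz",p=p,d=d); a=p[230:310,340:460,::-1]
cv2.imwrite(f'pics/tt{n}.png',cv2.resize(a,None,fx=6,fy=6,interpolation=cv2.INTER_CUBIC))
E
python3 meas.py 2
```

```text
7.0333 [ 468.9 -295.7   89.7] [ 3.06 -2.94 -1.02] 13.5
```

View pics/tt2.png

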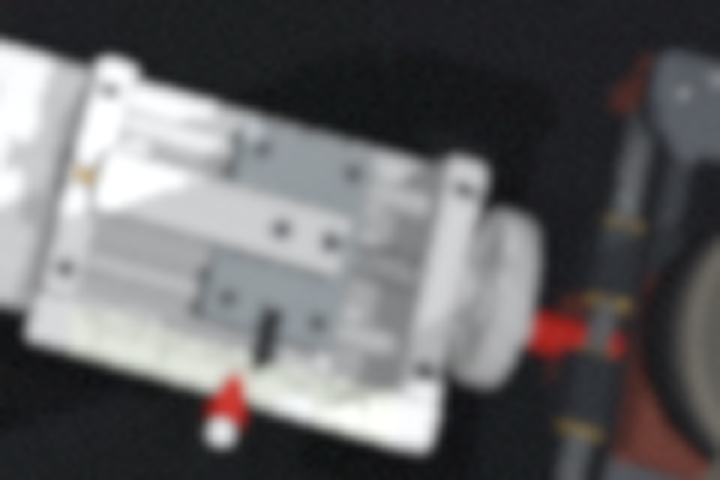

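```bash
cat > warp.py <<'E'
import sys
from h import *
def warp(cn,f,Z=95,k=8):
    # jig patch x -80..-20, y -120..-40 ; k px per mm
    p=np.load(f)["p"]; j=np.array([.0705,.9975]); i=np.array([.9975,-.0705]); o=np.array([490.5,-95.])
    c=[(-80,-120),(-20,-120),(-20,-40),(-80,-40)]
    src=np.float32([proj(cn,np.append(o+a*i+b*j,Z)) for a,b in c])
    dst=np.float32([((b+120)*k,(a+80)*k) for a,b in c])   # col=y, row=x
    return cv2.warpPerspective(p,cv2.getPerspectiveTransform(src,dst),(80*k,60*k),flags=cv2.INTER_CUBIC)
if __name__=="__main__":
    w=warp(sys.argv[1],sys.argv[2]); 
    for c in range(0,640,40): cv2.line(w,(c,0),(c,8 if c%80 else 16),(0,0,255),1)
    for c in range(0,480,40): cv2.line(w,(0,c),(8 if c%80 else 16,c),(0,0,255),1)
    cv2.imwrite(sys.argv[3],w[:,:,::-1])
E
python3 warp.py top tp2.npz pics/w2.png; python3 warp.py top top0.npz pics/w0.png;python3 warp.py scene scene0.npz pics/ws0.png
```

```text
(no output)
```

View pics/w2.png

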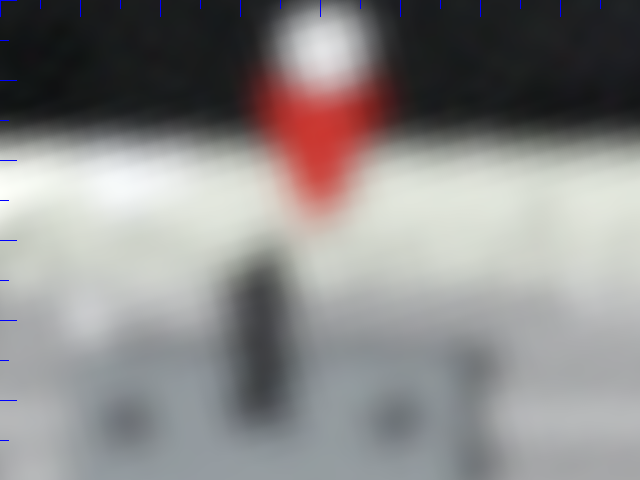

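View pics/ws0.png

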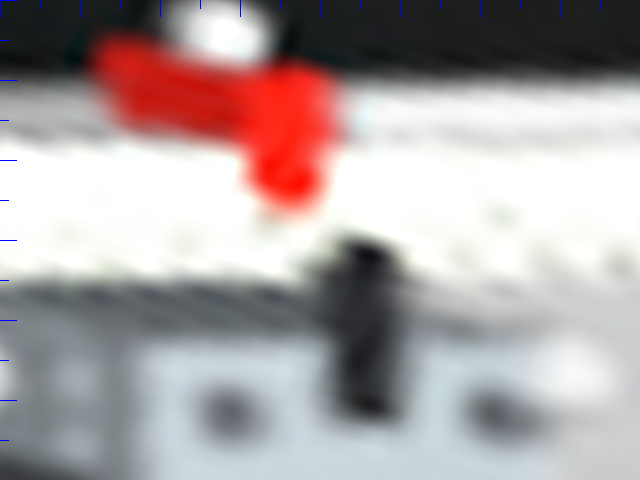

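play_rows(commands=[[-1,-8.8,0,4.2,0],[-1,-15.3,0,11.5,0],[-1,-18.5,0,20.7,0],[-1,-18,0,30.5,0],[-1,-13.7,0,39.2,0],[-1,-6.4,0,45.7,0],[-1,2.8,0,49,0],[-1,12.5,0,48.4,0]])

```text
clock: 7.75
tcp_pos: [480.3, -296.5, 41.3]
eef_rot: [0.999, -0.035, -0.001, -0.001]
force: [-4.1, -1.5, 3.1]
gripper_width: 13.4
```

play_rows(commands=[[-1,8.8,0,-4.2,0],[-1,15.3,0,-11.5,0],[-1,18.5,0,-20.7,0],[-1,18,0,-30.5,0],[-1,13.7,0,-39.2,0],[-1,6.4,0,-45.7,0],[-1,-2.8,0,-49,0],[-1,-12.5,0,-48.4,0]])

```text
clock: 8.42
tcp_pos: [470.9, -295.8, 91.7]
eef_rot: [0.999, -0.034, 0.002, 0.0]
force: [3.4, -0.7, -0.7]
gripper_width: 13.9
```

play_rows(commands=[[-1,0,0,0,0],[-1,0,0,0,0],[-1,0,0,0,0]])

```text
clock: 8.67
tcp_pos: [467.7, -295.6, 90.1]
eef_rot: [0.999, -0.035, -0.001, -0.001]
force: [-3.5, 0.1, 9.5]
gripper_width: 13.0
```

```bash
python3 meas.py 3;python3 warp.py top tp3.npz pics/w3.png
```

```text
8.6667 [ 467.7 -295.6   90.1] [-3.49  0.13  9.46] 13.0
```

View pics/w3.png

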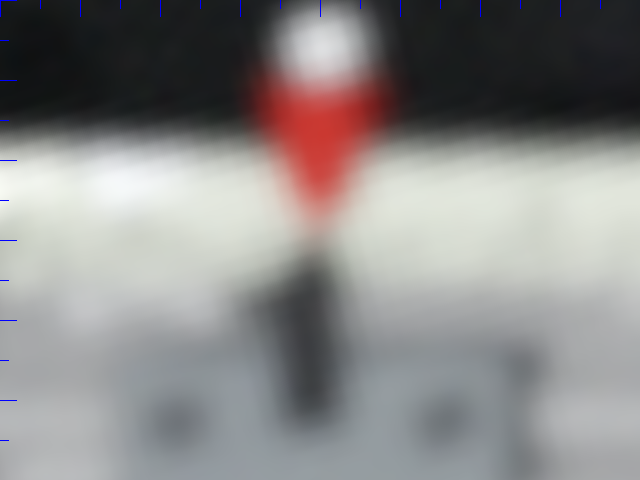

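```bash
cat > pc.py <<'E'
import sys
from warp import *
def mz(f,cn="top"):
    w=warp(cn,f).astype(float); g=w.mean(2); 
    out=[]
    for a,b in((270,300),(300,330),(330,360),(360,400)):
        q=g[a:b].mean(0)[150:500]; bg=np.median(q); wt=np.clip(bg-q-45,0,None); out.append(150+(wt*np.arange(len(wt))).sum()/wt.sum())
    R=w[...,0]-w[...,1:].max(2); cl=[]
    for a,b in((110,140),(140,170),(170,200),(200,230)):
        wt=np.clip(R[a:b].mean(0)-15,0,None); cl.append((wt*np.arange(640)).sum()/max(wt.sum(),1e-6))
    return np.array(out)/8,np.array(cl)/8
if __name__=="__main__":
    for f in sys.argv[1:]:
        o,c=mz(f); print(f,"ptr",o.round(2),"clip",c.round(2),"diff",(o.mean()-c[1:].mean()).round(2))
E
python3 pc.py top0.npz tp2.npz tp3.npz
```

```text
top0.npz ptr [49.42 49.2  49.08 49.42] clip [39.76 39.83 39.78 39.72] diff 9.5
tp2.npz ptr [32.46 32.51 32.57 32.79] clip [39.98 39.85 39.81 39.66] diff -7.19
tp3.npz ptr [38.25 37.42 38.37 38.76] clip [39.98 39.87 39.8  39.72] diff -1.6
```

play_rows(commands=[[-1,-3.9,0,1.4,0],[-1,-7.9,0,3.6,0],[-1,-11.2,0,6.4,0],[-1,-14.1,0,9.7,0],[-1,-14.1,0,9.7,0],[-1,-14.1,0,9.7,0],[-1,-14.1,0,9.7,0]])

```text
clock: 9.3
tcp_pos: [456.0, -294.7, 79.7]
eef_rot: [0.999, -0.035, 0.0, 0.001]
force: [5.5, -3.8, -4.7]
gripper_width: 13.5
```

```bash
python3 meas.py 4;python3 warp.py top tp4.npz pics/w4.png; python3 pc.py tp4.npz
```

```text
9.3 [ 456.  -294.7   79.7] [ 5.54 -3.83 -4.66] 13.5
tp4.npz ptr [39.41 38.19 39.43 39.72] clip [39.99 39.85 39.81 39.74] diff -0.61
```

View pics/w4.png

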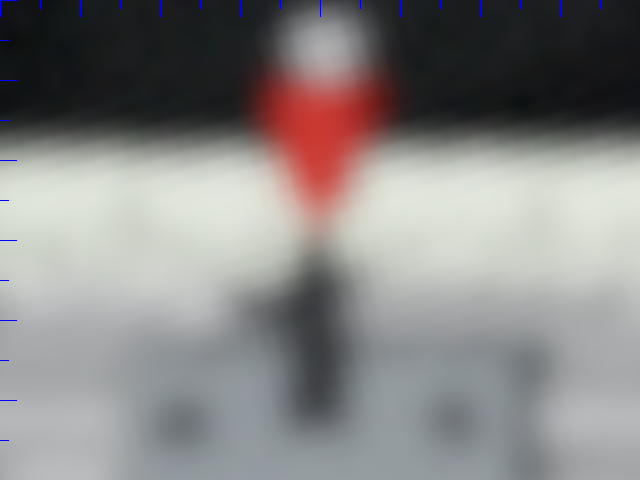

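play_rows(commands=[[-0.3,0,0,0,0],[-0.3,0,0,0,0],[-0.3,0,0,0,0],[-0.3,0,0,0,0],[-0.3,0,0,-35,0],[-0.3,0,0,-70,0],[-0.3,0,0,-105,0],[-0.3,0,0,-140,0]])

```text
clock: 10.02
tcp_pos: [454.2, -294.2, 221.4]
eef_rot: [0.999, -0.035, -0.001, -0.0]
force: [0.4, -0.1, 0.4]
gripper_width: 31.0
```

play_rows(commands=[[-1,2,-37,0,0],[-1,4,-74,0,0],[-1,6,-111,0,0],[-1,8,-148,0,0],[-1,10,-185,0,0],[-1,12,-222,0,0],[-1,14,-259,0,0],[-1,16,-296,0,0]])

```text
clock: 10.68
tcp_pos: [490.9, 1.5, 220.2]
eef_rot: [0.999, -0.035, -0.0, -0.0]
force: [1.0, 0.1, -0.1]
gripper_width: 0.5
```

play_rows(commands=[[-1,1,-40,0,0],[-1,2,-80,0,0],[-1,3,-120,0,0],[-1,4,-160,0,0],[-1,4,-160,0,0]])

```text
clock: 11.1
tcp_pos: [505.9, 168.3, 219.7]
eef_rot: [1.0, -0.029, -0.0, -0.001]
force: [0.4, 0.5, 0.2]
gripper_width: 0.5
```

```bash
python3 meas.py 5;python3 look.py 5; python3 warp.py top tp5.npz pics/w5.png; python3 warp.py scene sc5.npz pics/ws5.png; python3 pc.py tp5.npz
python3 -c "
from h import *
cv2.imwrite('pics/full5.png',np.load('tp5.npz')['p'][:,:,::-1])"
```

```text
11.1 [505.9 168.3 219.7] [0.42 0.45 0.22] 0.5
11.15 [505.9 163.8 219.6] [ 0.48 -0.8   0.31] 0.2
tp5.npz ptr [39.79 38.44 39.35 39.81] clip [39.76 39.83 39.8  39.72] diff -0.43
```

View pics/w5.png

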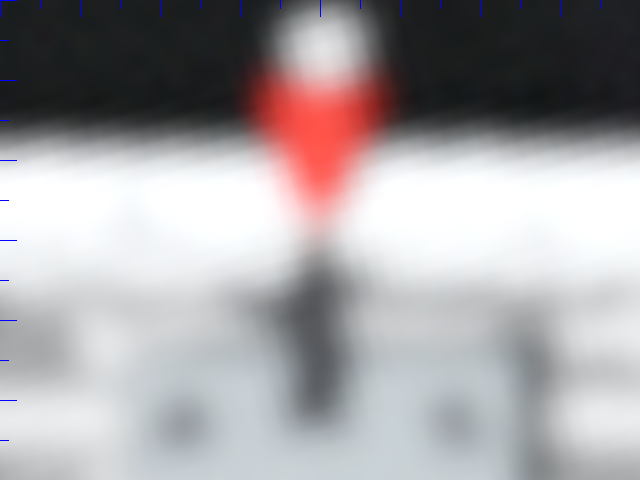

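View pics/ws5.png

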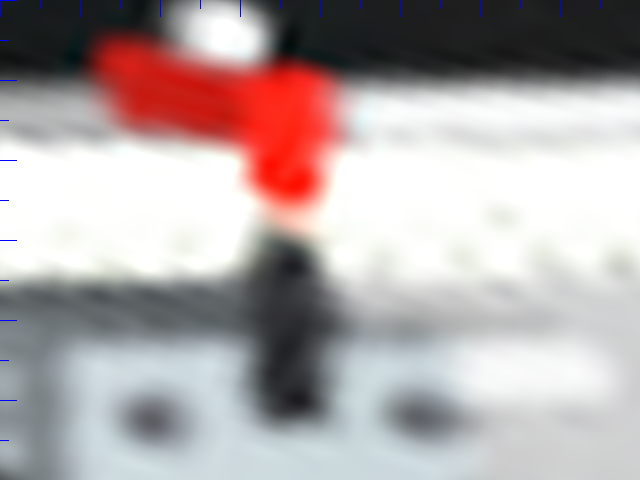

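View pics/full5.png

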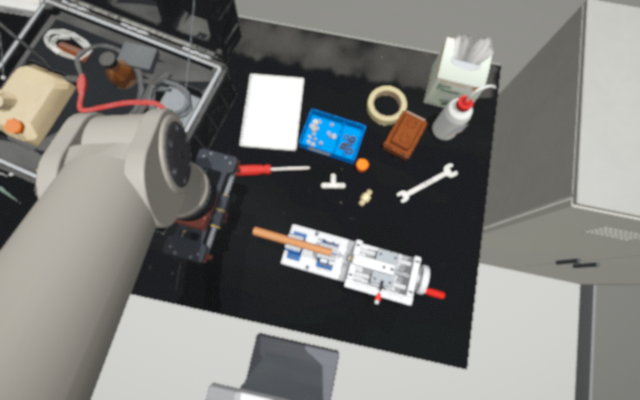

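play_rows(commands=[[-1,0,0,35,0],[-1,1,0,70,0],[-1,2,0,105,0],[-1,3,0,131,0],[-1,3,0,131,0],[-1,3,0,131,0]])

```text
clock: 11.7
tcp_pos: [509.0, 156.6, 88.8]
eef_rot: [0.999, -0.036, -0.001, 0.001]
force: [-0.2, 0.4, 0.3]
gripper_width: 0.6
```

```bash
cat > sc.py <<'E'
import sys
from h import *
n=sys.argv[1]
s=r.read_state(); print(s["clock"],np.round(s["tcp_pos"],1),np.round(s["force"],2),np.round(s["gripper_width"],1))
p,d=r.read_camera("scene"); np.savez(f"sc{n}.npz",p=p,d=d)
cv2.imwrite(f"pics/r{n}.png",cv2.resize(p[150:290,220:340,::-1],None,fx=4.2,fy=4.2,interpolation=cv2.INTER_CUBIC))
E
python3 sc.py 6
```

```text
11.7 [509.  156.6  88.8] [-0.24  0.39  0.27] 0.6
```

View pics/r6.png

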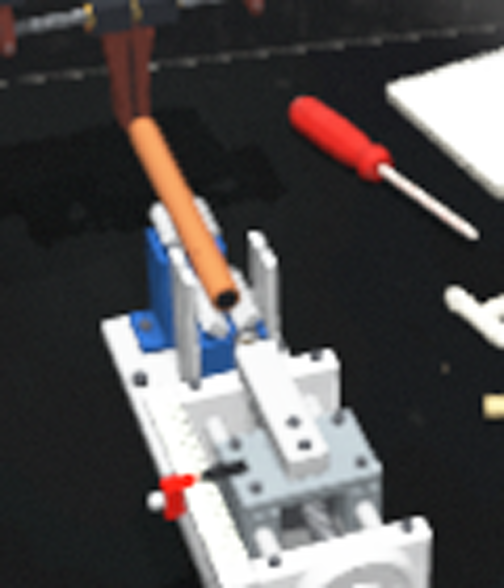

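```bash
python3 - <<'E'
from h import *
j=np.array([.0714,.9975]); i=np.array([.9975,-.0714]); o=np.array([490.4,-95.]);k=8
c=[(-20,-25),(20,-25),(20,65),(-20,65)]
def w(cn,f):
    p=np.load(f)["p"]
    src=np.float32([proj(cn,np.append(o+a*i+b*j,100)) for a,b in c]); dst=np.float32([((b+25)*k,(a+20)*k) for a,b in c])
    return cv2.warpPerspective(p,cv2.getPerspectiveTransform(src,dst),(90*k,40*k),flags=cv2.INTER_CUBIC)[:288]
im=np.vstack([w("top","tp5.npz"),w("scene","sc5.npz")])
for a in range(0,720,40): cv2.line(im,(a,0),(a,8 if a%80 else 16),(0,0,255),1)
cv2.imwrite("pics/gap.png",im[:,:,::-1])
E
```

```text
(no output)
```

View pics/gap.png

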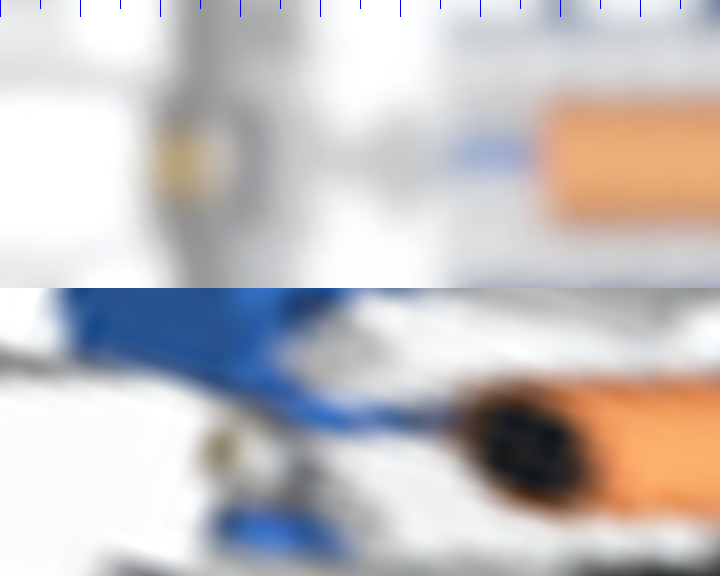

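play_rows(commands=[[-1,0,4,0,0],[-1,0,8,0,0],[-1,0,10,0,0],[-1,0,12,0,0],[-1,0,14,0,0],[-1,0,16,0,0],[-1,0,18,0,0],[-1,0,20,0,0]])

```text
clock: 12.42
tcp_pos: [508.4, 138.7, 89.3]
eef_rot: [0.999, -0.035, 0.0, -0.0]
force: [0.3, 0.4, -0.4]
gripper_width: 0.7
```

play_rows(commands=[[-1,0,2,0,0],[-1,0,4,0,0],[-1,0,6,0,0],[-1,0,8,0,0],[-1,0,10,0,0],[-1,0,12,0,0],[-1,0,14,0,0],[-1,0,16,0,0]])

```text
clock: 13.08
tcp_pos: [507.3, 122.7, 89.3]
eef_rot: [0.999, -0.035, 0.0, -0.0]
force: [-0.3, 0.8, 0.3]
gripper_width: 0.3
```

```bash
python3 meas.py 7; python3 - <<'E'
from h import *
j=np.array([.0714,.9975]); i=np.array([.9975,-.0714]); o=np.array([490.4,-95.]);k=8
c=[(-20,-25),(20,-25),(20,65),(-20,65)]
def w(cn,f):
    p=np.load(f)["p"]
    src=np.float32([proj(cn,np.append(o+a*i+b*j,100)) for a,b in c]); dst=np.float32([((b+25)*k,(a+20)*k) for a,b in c])
    return cv2.warpPerspective(p,cv2.getPerspectiveTransform(src,dst),(90*k,40*k),flags=cv2.INTER_CUBIC)[:288]
for f in("top0.npz","tp5.npz","tp7.npz"):
    im=w("top",f).astype(int); s=(im[...,0]-im[...,2])[110:210].mean(0); e=np.nonzero(s>50)[0]; print(f,e[e>300].min()/8-25)
cv2.imwrite("pics/gap7.png",w("top","tp7.npz")[:,:,::-1])
E
```

```text
13.0833 [507.3 122.7  89.3] [-0.31  0.83  0.31] 0.3
top0.npz 43.0
tp5.npz 43.0
tp7.npz 28.375
```

View pics/gap7.png

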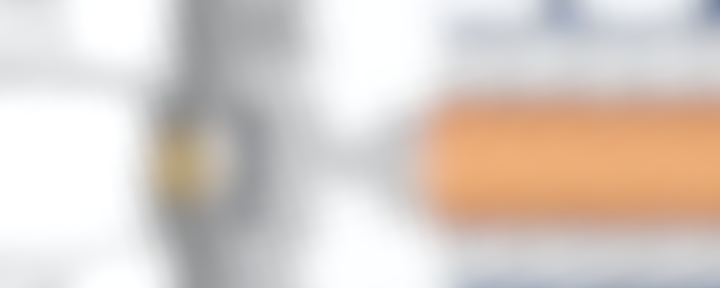

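play_rows(commands=[[-1,0,2,0,0],[-1,0,4,0,0],[-1,0,6,0,0],[-1,0,8,0,0],[-1,0,9.5,0,0],[-1,0,11,0,0],[-1,0,12,0,0],[-1,0,13,0,0]])

```text
clock: 13.8
tcp_pos: [506.4, 109.8, 89.2]
eef_rot: [0.999, -0.035, -0.0, -0.0]
force: [-0.3, 1.2, -0.6]
gripper_width: 0.5
```

play_rows(commands=[[-1,0,0.6,0,0],[-1,0,1.2,0,0],[-1,0,1.8,0,0],[-1,0,2.4,0,0],[-1,0,3,0,0],[-1,0,3.6,0,0]])

```text
clock: 14.3
tcp_pos: [506.2, 106.3, 89.3]
eef_rot: [0.999, -0.035, 0.0, -0.0]
force: [0.3, 1.1, 0.1]
gripper_width: 0.3
```

play_rows(commands=[[-1,0,0.5,0,0],[-1,0,1,0,0],[-1,0,1.5,0,0]])

```text
clock: 14.55
tcp_pos: [506.1, 104.8, 89.3]
eef_rot: [0.999, -0.035, 0.0, -0.0]
force: [1.0, 1.1, 0.7]
gripper_width: 0.4
```

play_rows(commands=[[-1,0,0.4,0,0],[-1,0,0.8,0,0],[-1,0,1.2,0,0]])

```text
clock: 14.8
tcp_pos: [505.9, 103.6, 89.3]
eef_rot: [0.999, -0.035, 0.0, -0.0]
force: [-0.1, 1.1, 0.2]
gripper_width: 0.5
```

play_rows(commands=[[-1,0,0.4,0,0],[-1,0,0.8,0,0]])

```text
clock: 14.97
tcp_pos: [505.9, 102.8, 89.3]
eef_rot: [0.999, -0.035, 0.0, -0.0]
force: [1.1, 1.5, 0.5]
gripper_width: 0.3
```

```bash
python3 meas.py 8; python3 sc.py 8; python3 - <<'E'
from h import *
j=np.array([.0714,.9975]); i=np.array([.9975,-.0714]); o=np.array([490.4,-95.]);k=8
c=[(-20,-25),(20,-25),(20,65),(-20,65)]
def w(cn,f):
    p=np.load(f)["p"]
    src=np.float32([proj(cn,np.append(o+a*i+b*j,100)) for a,b in c]); dst=np.float32([((b+25)*k,(a+20)*k) for a,b in c])
    return cv2.warpPerspective(p,cv2.getPerspectiveTransform(src,dst),(90*k,40*k),flags=cv2.INTER_CUBIC)[:288]
cv2.imwrite("pics/gap8.png",np.vstack([w("top","tp8.npz"),w("scene","sc8.npz")])[:,:,::-1])
E
```

```text
14.9667 [505.9 102.8  89.3] [1.06 1.5  0.5 ] 0.3
15.0167 [505.9 102.7  89.3] [-0.38  1.51  0.07] 0.5
```

View pics/gap8.png

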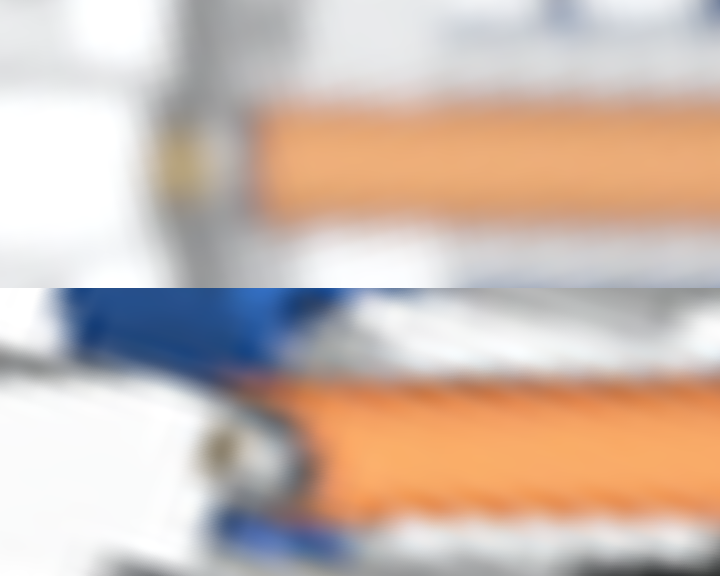

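Nearly touching. Creep in small steps.

play_rows(commands=[[-1,0,0.3,0,0],[-1,0,0.6,0,0]])

```text
clock: 15.23
tcp_pos: [505.9, 102.5, 89.3]
eef_rot: [0.999, -0.035, 0.0, -0.0]
force: [0.3, 3.7, -0.7]
gripper_width: 0.8
```

play_rows(commands=[[-1,0,0.3,0,0],[-1,0,0.6,0,0]])

```text
clock: 15.4
tcp_pos: [505.9, 102.5, 89.3]
eef_rot: [0.999, -0.034, 0.0, -0.0]
force: [0.8, 4.5, -0.4]
gripper_width: 0.4
```

play_rows(commands=[[-1,0,0.3,0,0],[-1,0,0.5,0,0]])

```text
clock: 15.57
tcp_pos: [505.9, 102.4, 89.3]
eef_rot: [0.999, -0.034, 0.0, -0.001]
force: [1.0, 5.2, -1.2]
gripper_width: 0.4
```

play_rows(commands=[[-1,0,0.5,0,0],[-1,0,1,0,0],[-1,0,1.5,0,0],[-1,0,2,0,0],[-1,0,2,0,0]])

```text
clock: 15.98
tcp_pos: [506.0, 102.3, 89.5]
eef_rot: [0.999, -0.034, 0.0, -0.002]
force: [0.3, 10.1, -0.2]
gripper_width: 0.6
```

play_rows(commands=[[-1,0,0.5,0,0],[-1,0,1,0,0],[-1,0,1.4,0,0],[-1,0,1.4,0,0]])

```text
clock: 16.32
tcp_pos: [506.1, 102.2, 89.6]
eef_rot: [0.999, -0.033, 0.001, -0.002]
force: [1.0, 13.5, -1.0]
gripper_width: 0.5
```

play_rows(commands=[[-1,0,0,0,0],[-1,0,0,0,0],[-1,0,0,0,0],[-1,0,0,0,0],[-1,0,0,0,0],[-1,0,0,0,0]])

```text
clock: 16.82
tcp_pos: [506.1, 102.2, 89.6]
eef_rot: [0.999, -0.033, 0.001, -0.002]
force: [-0.3, 12.3, -0.6]
gripper_width: 0.5
```

play_rows(commands=[[-1,0,-2,0,0],[-1,0,-4,0,0],[-1,0,-7,0,0],[-1,0,-12,0,0],[-1,0,-20,0,0],[-1,0,-30,0,0],[-1,0,-40,0,0],[-1,0,-50,0,0]])

```text
clock: 17.48
tcp_pos: [509.0, 148.9, 89.2]
eef_rot: [0.999, -0.034, -0.0, -0.0]
force: [0.4, 0.1, 0.1]
gripper_width: 0.8
```

play_rows(commands=[[-1,0,0,-30,0],[-1,0,0,-60,0],[-1,0,0,-90,0],[-1,0,0,-100,0],[-1,0,0,-100,0],[-1,0,0,-100,0]])

```text
clock: 17.98
tcp_pos: [508.8, 148.4, 188.9]
eef_rot: [0.999, -0.034, 0.0, -0.0]
force: [-0.9, -0.1, 0.5]
gripper_width: 0.1
```

```bash
python3 meas.py 9; python3 sc.py 9; python3 pc.py tp9.npz; python3 warp.py scene sc9.npz pics/ws9.png; python3 - <<'E'
from h import *
j=np.array([.0714,.9975]); i=np.array([.9975,-.0714]); o=np.array([490.4,-95.]);k=8
c=[(-20,-25),(20,-25),(20,65),(-20,65)]
def w(cn,f):
    p=np.load(f)["p"]
    src=np.float32([proj(cn,np.append(o+a*i+b*j,100)) for a,b in c]); dst=np.float32([((b+25)*k,(a+20)*k) for a,b in c])
    return cv2.warpPerspective(p,cv2.getPerspectiveTransform(src,dst),(90*k,40*k),flags=cv2.INTER_CUBIC)[:288]
cv2.imwrite("pics/gap9.png",np.vstack([w("top","tp9.npz"),w("scene","sc9.npz")])[:,:,::-1])
E
```

```text
17.9833 [508.8 148.4 188.9] [-0.88 -0.06  0.52] 0.1
18.0333 [508.2 148.  188.1] [-0.55 -0.47 -0.51] 0.6
tp9.npz ptr [39.89 38.45 39.33 39.8 ] clip [39.77 39.83 39.8  39.72] diff -0.42
```

View pics/gap9.png

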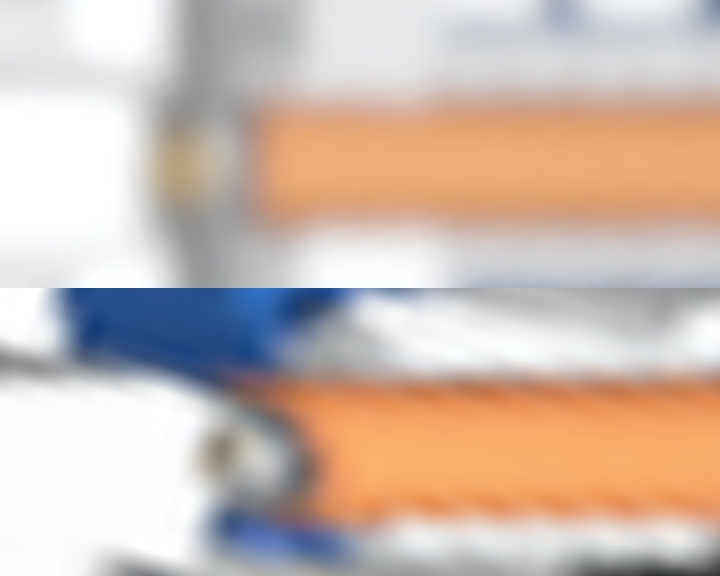

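View pics/ws9.png

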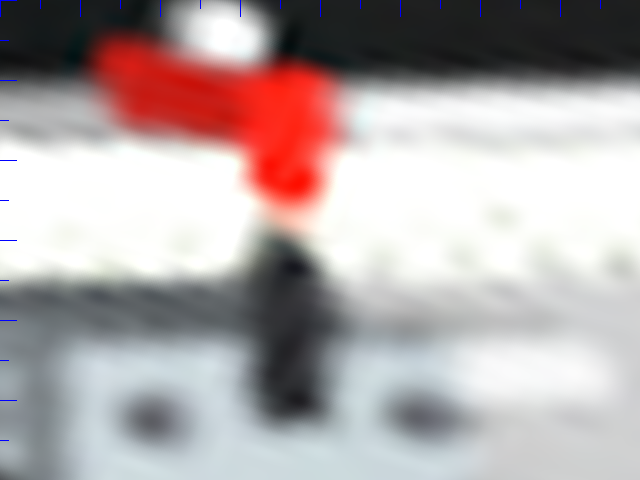

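View pics/r9.png

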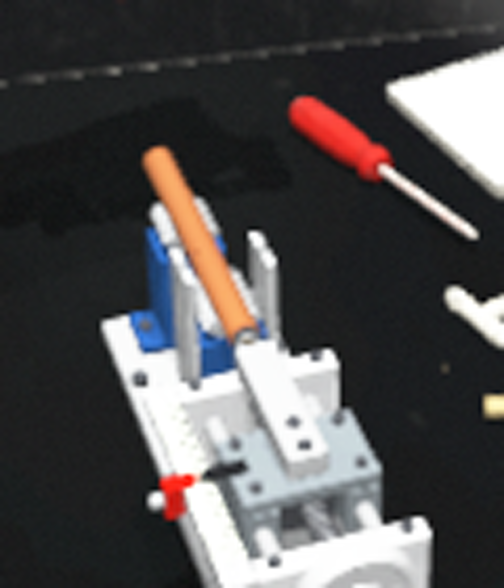

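The tube butts on the screw head, the pointer is unchanged and level with the clip, and the arm is clear.

```bash
python3 -c "
from cell import r
print(r.close_job())"
```

```text
the job is handed in; nothing more can be done
None
```

The stop is set to the clip, the tube is pressed home, and the job was handed in at about 18 s of the 72 s. No verdict is reported.

- **Stop:** I cranked clockwise about two turns, to a measured 7 mm past the clip towards the handwheel. I then cranked back anticlockwise about 1.1 turns and finished in that direction. The top and scene views, both checked, show the pointer within about 0.5 mm of the clip. It did not move when the tube was pressed.
- **Tube:** I pushed it about 35 mm along the V rests with closed fingers until it met the screw head. I then pressed with 12 to 13.5 N at the wrist (about 1 to 1.5 N of that is V-rest friction) for over 0.5 s and let go. In the last pictures the tube end butts the screw head with no visible gap, and the arm is clear of everything.
- **Bench things:** I never went near the tee, union, stopper or spanner. I did not measure their positions again at the end.
- **Disagreement between checks:** my pointer-offset script gave -0.42 mm. One of its four bands is pulled off by the shadow beside the pointer; without it the offset is about -0.1 mm. Both are within the 1.5 mm allowed.

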